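# Free the mahjong tray and hold it level above its dock

### The arm

A 6-joint arm with a two-finger parallel gripper is mounted at the origin on the work surface. World frame = base frame: x ahead of the robot, y to its left, z up, the work surface at z = 0. Lengths are in m, angles in rad, forces in N, time in s.
With the tool pointing down it reaches from about 0.35 to 0.875 m from the base axis. Payload 4.2 kg.
Tool frame: the origin (TCP) lies midway between the tips of the shut fingers; the grasp point (between the pads) lies 19 mm behind it; y points along the fingers, x is the direction in which the jaws open and shut, and the axes are right-handed (so a half turn about y gives the same grasp; the last joint's range is limited). The gripper opens to 85 mm and grips with 20 to 120 N. Pads are 22 mm wide; open, the fingers measure 114 mm over their backs; the gripper's body (76 mm by 85 mm) begins 54 mm behind the grasp point. The pads swing forward as they close: fully open they stand 13 mm farther back than shut.
Start: joints at [-0.95, 0.385, 0.008, 0, -1.194, -0.259], TCP at [0.221, -0.585, 0.231] pointing down, gripper open.
Joint ranges: [-3.14, 3.14], [-1.21, 2.06], [-1.07, 1.41], [-3.16, 2.05], [-2.99, -0.16], [-3.1, 3.1]. Speed limits (rad/s): [2.79, 2.79, 3.14, 3.14, 3.14, 3.14].

### API

Orientations are given as a unit quaternion [x, y, z, w].
In Python, from rig import status, viewer, arm gives the robot as it stands.
- The arm moves only by the tool send_rows, never from a script. Its argument "motion" is a list of rows, each an object with "linear": the shift along the world's x, y, z in units of 40 mm (1.0 is 40 mm), a list of three; "rotation": the turn, a rotation vector about the world's x, y, z in rad, a list of three. In form: [{"linear": [dx, dy, dz], "rotation": [ax, ay, az]}, ...]. A call has 1 to 10 rows; each row shifts and turns the pose as measured when the row begins; what a row does not reach is not made up. A row lasts 1/12 s, in which the tool goes at most 41.7 mm and 7.16 degrees, less where a joint would pass 70% of its speed; a pose out of reach is approached as far as the arm can. A call is refused whole if a number of a shift passes 1 or a number of a turn 0.125, either way. A call with a gripper value outside its range is refused whole. "grip" is the closure, from 0 (fully open) to 1 (shut), set as the call begins (left out, the last holds). The fingers move at their own pace and stop on an object; the grip force is fixed at half the most. Time passes only in rows, so rows that do not move let the fingers close. It gives the time, the measured TCP pose, the force and the opening at its end, in the units of the state.
- status.state(): the state, without advancing time (a new reading comes with each control period).
- viewer.camera(name): name is "scene" or "top"; returns (picture, depth): 420x560x3 uint8, red, green, blue; 420x560 float32, m along the optical axis (not along the pixel's ray), 0 where there is no reading.
- viewer.calibration(name): a dict with "fovy" (degrees; the focal length in pixels is half the picture's height over the tangent of half this angle, whatever the lens; pixels are square), "cx", "cy" (the principal point, pixels), "extrinsics" (4x4, takes a point from camera to world coordinates). Camera axes: x right, y down, z forward; pixel columns grow to the right and rows downward; lengths in m; the calibration is good to about 2 mm. A picture is of the moment at which its call begins. calibration takes no time and is no camera call.
- arm.close_job(): hands the job in, once; it reports no verdict.
The state is a dict: "clock": time; "joints": joint angles; "dq": joint speeds; "joint_torque": joint torques, N m; "position": TCP position; "tool_rot": TCP orientation; "force": force on the tool from outside, world axes, zero at the start; "wrist_torque": the same for the moment, N m; "gripper_width": finger opening in m.
Only numpy, scipy, OpenCV 4.12 (cv2) and the standard library are available. Lean on these libraries where they do the work, as an engineer would, in place of code of your own. Each camera call takes 0.05 s, during which the arm holds its last target.

### The job

I want to wipe under the mahjong tray: turn the tall wing nut on its wooden dock about a quarter turn anticlockwise, until its hold-down tab swings clear of the tray's rim, then take the tray by its upright grip board and lift it straight up, level, with the chip dish and the two tiles still on it. Hold it steady and level 10 to 20 cm above the dock for a couple of seconds, and finish while still holding it there, carried by the gripper alone. Leave the other things on the table where they are.

Things in the scene. Friction and masses are not known exactly. Their poses are not given: they have to be found in the camera images.
- dock: Fixed brown wooden board 150 (x) x 275 (y) x 12 mm; origin on the table at the centre of the tray's seat, z up; the board runs from y = -125 to +150 mm. The tray rests on its top, 12 mm up, between cheeks 8 mm high with about 3 mm of play. The wing nut's post stands at x = 0, y = +128 mm. Place and yaw vary.
- wingnut (a joint): Captive steel wing nut on the dock, vertical axis; 0 = its hold-down tab points along the dock's -y, over the tray's end rim; grows anticlockwise from above; stop at 1.65 rad. Starts between 0 and 0.35. The tab (30 mm long from the axis, 10 mm wide, underside 2 mm above the rim) is clear of the tray from about 1.12 rad. Light friction (0.04 N m); stays where left.
- wing_grip (a point): Middle of the wing nut's wing, on its axis, 90 mm above the table. The wing is an upright flat bar 44 mm long, 10 mm thick and 28 mm high (76 to 104 mm above the table) on a 10 mm stem, in line with the tab below it. The point's axes turn with the nut: y along the wing (the tab points to -y), x across its 10 mm thickness, z up.
- tray: Loose dark wooden tray, 110 (x) x 220 (y) mm, rim 16 mm high, walls and floor 5 mm, about 0.32 kg (varies), axes as the dock; origin at the centre of its underside, 12 mm above the table when seated. A pale upright grip board at its centre: 14 mm thick (x), 60 mm long (y), top 87 mm above the origin. Dish and tiles stand to either side of it, about 72 mm off in y.
- handle (a point): Point in the middle of the tray's grip board, 74 mm above the tray's underside (13 mm below the board's top); pinch the board here across its 14 mm thickness. Axes as the tray: x across the thickness, y along the board, z up.
- chip_dish: Round white chip dish 56 mm across, 22 mm high, about 80 g, loose on the tray's floor at either end; origin at the centre of its underside.
- tile_a: Mahjong tile lying on the tray's floor, 36 x 26 x 22 mm, 30 g, green back up; origin at the centre of its underside.
- tile_b: The same kind of tile, loose on top of tile_a; origin at the centre of its underside.
- ashtray: Bystander: round glass ashtray 92 mm across, 32 mm high, beyond the dock; origin under its centre.
- tile_c: Bystander: lower tile of a stack of two on the table beyond the dock, 36 x 26 x 22 mm.
- tile_d: Bystander: upper tile of that stack.
- dice_cup: Bystander: open plastic cup 68 mm across, 80 mm high, between the dock and the robot; origin under its centre.
- die: Bystander: 16 mm white die between the dock and the robot.
- mug: Bystander: white mug 78 mm across, 90 mm high, to the left of the dock.
- stick_box: Bystander: open wooden box 90 x 160 x 35 mm, to the right of the dock.
There are look-alikes about, which are no part of the job. What is shaped like the tile_b but grey or pink is not meant.

How it is judged:
By the outcome, as a careful person would: the job done as asked, in the order asked, and still so for the second after the job is handed in, while the arm keeps its last pose, push and grip.
It also fails if it takes over 48 s, if anything falls off the work surface, if the arm or the gripper's body presses on something with over 40 N, if the wrist force passes 120 N, or if a joint passes its speed limit or range.

## Working session

There is one attempt and no reset: what is moved stays moved. The work goes in short steps, Python scripts to look and compute and a tool call to move; the robot and the scene stay as the last step left them, time stands still between calls to the robot, and variables do not carry over. Pictures are saved under pics/ and viewed, and the job is handed in when it is done.

Besides the shell and the picture viewer there is one more tool, called after ">>>" by a JSON object that holds its "fn" and its "kwargs", one argument or row to a line. send_rows: Moves the arm, as the interface text tells. Its arguments: {"type":"object","properties":{"motion":{"type":"array"},"grip":{"type":"number"}},"required":["motion"]}

```bash
mkdir -p pics; ls; cat > h.py <<'E'
import numpy as np, cv2
from rig import status, viewer, arm
def K(n):
    c=viewer.calibration(n); f=210/np.tan(np.radians(c["fovy"])/2); return f,c["cx"],c["cy"],np.array(c["extrinsics"])
def cloud(n,d):
    f,cx,cy,T=K(n); v,u=np.mgrid[0:420,0:560]
    P=np.stack([(u-cx)*d/f,(v-cy)*d/f,d,np.ones_like(d)],-1)
    return (P@T.T)[...,:3]
def ray(n,u,v,z):
    f,cx,cy,T=K(n); r=T[:3,:3]@np.array([(u-cx)/f,(v-cy)/f,1]); o=T[:3,3]
    return o+r*(z-o[2])/r[2]
E
python3 - <<'E'
from h import *
for n in ("scene","top"):
    p,d=viewer.camera(n); np.savez(f"{n}0.npz",p=p,d=d); cv2.imwrite(f"pics/{n}0.png",p[...,::-1])
    print(n,K(n)[:3],K(n)[3].round(3).tolist(), (d==0).mean())
print(status.state())
E
```

```text
pics
scene (np.float64(416.9241740482666), 279.4423248397107, 208.23396206290866) [[0.666, 0.422, -0.615, 1.237], [0.746, -0.359, 0.562, -0.584], [0.016, -0.833, -0.554, 0.681], [0.0, 0.0, 0.0, 1.0]] 0.004209183673469388
top (np.float64(525.2054004302491), 282.17837833205033, 216.3669987822009) [[-0.03, -0.989, 0.146, 0.373], [-0.999, 0.032, 0.011, -0.012], [-0.015, -0.146, -0.989, 1.648], [0.0, 0.0, 0.0, 1.0]] 0.0038945578231292517
{'clock': 0.1, 'joints': array([-9.50397080e-01,  3.85492661e-01,  6.75707080e-03, -4.90623766e-04,
       -1.19400694e+00, -2.58608552e-01]), 'dq': array([-0.00033857, -0.00178898,  0.00271489,  0.00224511,  0.00127162,
        0.00150605]), 'joint_torque': array([-6.35153501e-04, -3.93320203e+01,  1.88930476e+01,  4.19807285e+00,
       -2.62677298e-03,  2.00138982e-05]), 'position': array([ 0.22106337, -0.58402979,  0.23031275]), 'tool_rot': array([ 0.40134608,  0.58214501, -0.58137507, -0.40253142]), 'force': array([-0.51537175,  0.21354012,  0.16080483]), 'wrist_torque': array([-0.05018947, -0.00877707,  0.00059278]), 'gripper_width': 0.08536503335268926}
```

View pics/scene0.png

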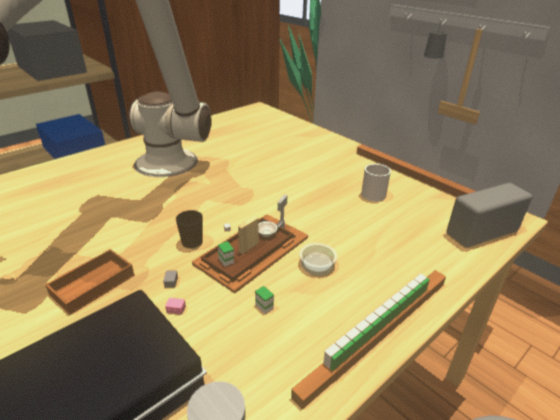

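View pics/top0.png

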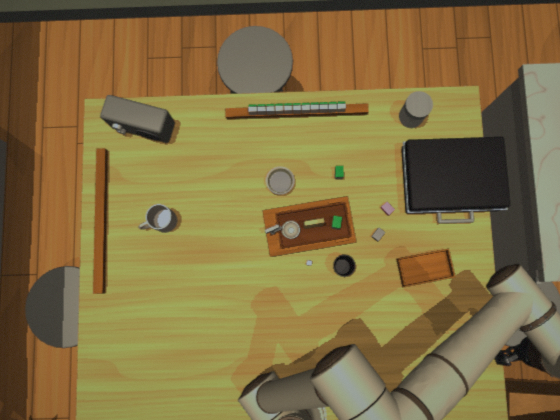

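The dock is at top-view px (310,226): wing nut (272,230), dish (290,229), pale grip board (314,222) and green tiles (337,222). Look-alikes: the stacked bystander tiles (339,172), the pink tile (387,208), the grey tile (378,234), and the rack tiles along the top. Next I'll take close crops.

```bash
python3 - <<'E'
from h import *
t=np.load("top0.npz"); s=np.load("scene0.npz")
a=cv2.resize(t["p"][185:270,250:370],None,fx=6,fy=6,interpolation=cv2.INTER_CUBIC)
cv2.imwrite("pics/tc0.png",a[...,::-1])
b=cv2.resize(s["p"][185:290,185:320],None,fx=5.5,fy=5.5,interpolation=cv2.INTER_CUBIC)
cv2.imwrite("pics/sc0.png",b[...,::-1])
for n,q,w in (("top",t,(190,262,255,362)),("scene",s,(190,290,185,315))):
    P=cloud(n,q["d"]); hsv=cv2.cvtColor(q["p"],cv2.COLOR_RGB2HSV)
    v,u=np.mgrid[0:420,0:560]; W=(v>=w[0])&(v<w[1])&(u>=w[2])&(u<w[3])
    z=P[...,2]
    for lo,hi in ((.008,.018),(.022,.034),(.05,.07),(.07,.094),(.094,.11)):
        m=W&(z>lo)&(z<hi); 
        print(n,lo,hi,m.sum())
    for lo,hi in((.09,.115),):
        m=(W&(z>lo)&(z<hi)).astype(np.uint8)
        k,l,st,ce=cv2.connectedComponentsWithStats(m)
        for i in range(1,k):
            q2=P[l==i]; print(st[i],ce[i].round(1),q2.mean(0).round(4),q2.min(0).round(3),q2.max(0).round(3))
    print("table z",np.median(z[(z>-.02)&(z<.02)]))
E
```

```text
top 0.008 0.018 2214
top 0.022 0.034 736
top 0.05 0.07 141
top 0.07 0.094 79
top 0.094 0.11 138
[304 218  21   8  99] [314.  221.7] [ 0.5824 -0.0897  0.0987] [ 0.573 -0.12   0.091] [ 0.594 -0.06   0.107]
[265 225  15   9  53] [271.7 228.6] [0.5653 0.0367 0.1034] [0.554 0.015 0.094] [0.575 0.057 0.111]
table z 0.0004372900449906014
scene 0.008 0.018 2284
scene 0.022 0.034 1027
scene 0.05 0.07 516
scene 0.07 0.094 372
scene 0.094 0.11 170
[277 195  11  12  76] [282.  200.7] [0.5697 0.0338 0.1   ] [0.558 0.015 0.09 ] [0.579 0.058 0.106]
[238 216  20  15 130] [247.5 223. ] [ 0.5865 -0.0925  0.097 ] [ 0.574 -0.122  0.09 ] [ 0.594 -0.062  0.101]
table z 9.262569091472717e-05
```

View pics/tc0.png

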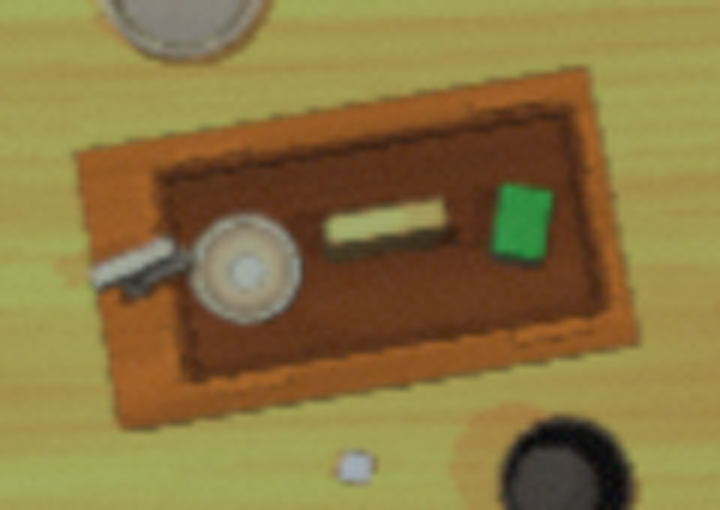

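View pics/sc0.png

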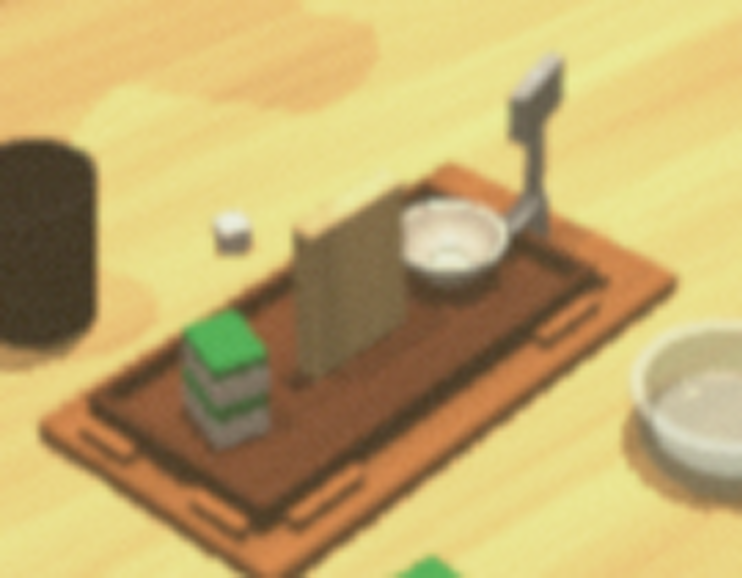

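```bash
python3 - <<'E'
from h import *
g=lambda x,y,z:ray("top",250+(x-2.5)/6,185+(y-2.5)/6,z)
A,B,C,D=[g(x,y,.012)[:2] for x,y in((77,150),(588,67),(638,345),(122,430))]
print("corners",A,B,C,D,[np.linalg.norm(x-y).round(4) for x,y in((A,B),(B,C),(C,D),(D,A))])
e=(A-B)+(D-C); yaw=np.arctan2(-e[0],e[1]); 
def f(yaw):
    return np.array([np.cos(yaw),np.sin(yaw)]),np.array([-np.sin(yaw),np.cos(yaw)])
ex,ey=f(yaw); c=(A+B+C+D)/4; o=c-ey*.0125; post=o+ey*.128
print("yaw",yaw,"origin",o,"post",post)
# point clouds
for n in("top","scene"):
    q=np.load(n+"0.npz");P=cloud(n,q["d"]);
    L=(P[...,:2]-o)@np.stack([ex,ey],1); z=P[...,2]
    m=(z>.05)&(z<.12)&(abs(L[...,0])<.03)
    h=m&(abs(L[...,1])<.045); w=m&(abs(L[...,1]-.128)<.04)
    for nm,k in(("handle",h),("handle top",h&(z>.093)),("wing",w&(z>.078)),("wing top",w&(z>.099))):
        X=P[k]; X2=X[:,:2]; r=cv2.minAreaRect((X2*1000).astype(np.float32)); 
        cv=X2-X2.mean(0); d=np.linalg.svd(cv,full_matrices=False)[2][0]; d*=np.sign(d[1]); 
        print(n,nm,k.sum(),X.mean(0).round(4),"local",L[k].mean(0).round(4),"dir",np.arctan2(-d[0],d[1]).round(3),[np.round(i,1) for i in r[:2]])
print("wing ends top px z=.104",g(93,272,.104),g(173,247,.104))
a,b=g(93,272,.104),g(173,247,.104); dd=a-b; print(np.linalg.norm(dd),np.arctan2(-dd[0],dd[1]),(a+b)/2)
hh=[g(x,y,.099) for x,y in((325,218),(443,200),(446,222),(331,244))]; H=np.array(hh); print("handle",H.mean(0)); dd=H[0]+H[3]-H[1]-H[2]; print(np.linalg.norm(dd)/2,np.arctan2(-dd[0],dd[1]))
E
```

```text
corners [0.63798227 0.06719216] [ 0.67347712 -0.20314026] [ 0.52583535 -0.22198324] [0.49005438 0.04745791] [np.float64(0.2727), np.float64(0.1488), np.float64(0.2718), np.float64(0.1492)]
yaw 0.13128809405932865 origin [ 0.58347367 -0.09001079] post [0.56671703 0.03688766]
top handle 132 [ 0.5809 -0.0894  0.0916] local [-0.0025  0.0009] dir 0.136 [array([582.3, -89.9]), array([14.7, 60.1])]
top handle top 90 [ 0.5823 -0.0891  0.0993] local [-0.001  0.001] dir 0.116 [array([582.6, -89.9]), array([14. , 60.1])]
top wing 62 [0.5648 0.0363 0.1011] local [-0.0019  0.1277] dir 0.383 [array([565.8,  36.4]), array([10.4, 42.9])]
top wing top 45 [0.5656 0.0366 0.105 ] local [-0.0011  0.1278] dir 0.368 [array([565.7,  36.6]), array([10.4, 42.4])]
scene handle 404 [ 0.5886 -0.0937  0.0789] local [ 0.0046 -0.0043] dir 0.083 [array([585.3, -90.1]), array([17. , 64.4])]
scene handle top 113 [ 0.5861 -0.0929  0.0977] local [ 0.0022 -0.0032] dir 0.134 [array([584.6, -90.8]), array([15.4, 59.9])]
scene wing 115 [0.5705 0.0329 0.0949] local [0.0032 0.1236] dir 0.315 [array([568.2,  36.2]), array([10.8, 43.9])]
scene wing top 46 [0.5687 0.0342 0.1032] local [0.0017 0.125 ] dir 0.372 [array([567.6,  36.2]), array([ 9.7, 43.5])]
wing ends top px z=.104 [0.56183235 0.05634786 0.104     ] [0.57300018 0.01650816 0.104     ]
0.041375377029147016 0.2733045723166323 [0.56741627 0.03642801 0.104     ]
handle [ 0.58324709 -0.08945771  0.099     ]
0.05862927122894856 0.13926666305764
```

```bash
cat >> h.py <<'E'
from scipy.spatial.transform import Rotation as R
def tell(target=None,yaw=None):
    s=status.state(); M=R.from_quat(s["tool_rot"]).as_matrix()
    print("t",round(s["clock"],2),"pos",s["position"].round(4),"xyaw",np.arctan2(M[1,0],M[0,0]).round(4),"down",M[:,1].round(4),"J",s["joints"].round(3),"F",s["force"].round(1),"T",s["wrist_torque"].round(2),"w",round(s["gripper_width"],4))
    if yaw is not None:
        x=np.array([np.cos(yaw),np.sin(yaw),0]); y=np.array([0,0,-1.]); D=np.stack([x,y,np.cross(x,y)],1)
        print("rotvec needed",(R.from_matrix(D@M.T)).as_rotvec().round(4))
    if target is not None: print("units needed",((np.array(target)-s["position"])/.04).round(3))
E
python3 -c "
from h import *
tell([.5665,.0365,.2],.37); tell(None,.37+np.pi)"
```

```text
t 0.1 pos [ 0.2211 -0.584   0.2303] xyaw 1.9324 down [-8.0e-04  1.8e-03 -1.0e+00] J [-0.95   0.385  0.007 -0.    -1.194 -0.259] F [-0.5  0.2  0.2] T [-0.05 -0.01  0.  ] w 0.0854
rotvec needed [-2.1000e-03  8.0000e-04 -1.5624e+00]
units needed [ 8.636 15.513 -0.758]
t 0.1 pos [ 0.2211 -0.584   0.2303] xyaw 1.9324 down [-8.0e-04  1.8e-03 -1.0e+00] J [-0.95   0.385  0.007 -0.    -1.194 -0.259] F [-0.5  0.2  0.2] T [-0.05 -0.01  0.  ] w 0.0854
rotvec needed [-8.0000e-04 -2.1000e-03  1.5792e+00]
```

>>> {"fn": "send_rows", "kwargs": {
  "motion": [
    {"linear": [0.43,0.77,0],"rotation": [0,0,0.08]},
    {"linear": [0.43,0.77,0],"rotation": [0,0,0.08]},
    {"linear": [0.43,0.77,0],"rotation": [0,0,0.08]},
    {"linear": [0.43,0.77,0],"rotation": [0,0,0.08]},
    {"linear": [0.43,0.77,0],"rotation": [0,0,0.08]},
    {"linear": [0.43,0.77,0],"rotation": [0,0,0.08]},
    {"linear": [0.43,0.77,0],"rotation": [0,0,0.08]},
    {"linear": [0.43,0.77,0],"rotation": [0,0,0.08]},
    {"linear": [0.43,0.77,0],"rotation": [0,0,0.08]},
    {"linear": [0.43,0.77,0],"rotation": [0,0,0.08]}
  ],
  "grip": 0
}}

```text
clock: 0.93
position: [0.3919, -0.2656, 0.2234]
tool_rot: [0.131, 0.694, -0.694, -0.14]
force: [0.5, -1.5, 0.4]
gripper_width: 0.0856
```

```bash
python3 -c "
from h import *
tell([.5665,.0365,.2],.37+np.pi)"
```

```text
t 0.93 pos [ 0.3919 -0.2656  0.2234] xyaw 2.7563 down [-0.0118  0.0036 -0.9999] J [-2.520e-01  1.380e-01 -3.540e-01 -1.000e-03 -1.092e+00 -1.330e-01] F [ 0.5 -1.5  0.4] T [-0.02 -0.1   0.01] w 0.0856
rotvec needed [ 0.0011 -0.0126  0.7553]
units needed [ 4.364  7.552 -0.584]
```

>>> {"fn": "send_rows", "kwargs": {
  "motion": [
    {"linear": [0.44,0.76,0],"rotation": [0,0,0.075]},
    {"linear": [0.44,0.76,0],"rotation": [0,0,0.075]},
    {"linear": [0.44,0.76,0],"rotation": [0,0,0.075]},
    {"linear": [0.44,0.76,0],"rotation": [0,0,0.075]},
    {"linear": [0.44,0.76,0],"rotation": [0,0,0.075]},
    {"linear": [0.44,0.76,0],"rotation": [0,0,0.075]},
    {"linear": [0.44,0.76,0],"rotation": [0,0,0.075]},
    {"linear": [0.44,0.76,0],"rotation": [0,0,0.075]},
    {"linear": [0.44,0.76,0],"rotation": [0,0,0.075]},
    {"linear": [0.3,0.5,0],"rotation": [0,0,0.07]}
  ]
}}

```text
clock: 1.77
position: [0.5651, 0.0472, 0.221]
tool_rot: [0.147, -0.692, 0.694, -0.135]
force: [-0.1, -0.9, -0.2]
gripper_width: 0.0856
```

```bash
python3 -c "
from h import *
tell([.5665,.0365,.2],.37+np.pi)"
```

```text
t 1.77 pos [0.5651 0.0472 0.221 ] xyaw -2.7393 down [-0.0158 -0.0063 -0.9999] J [ 0.369  0.302 -0.142  0.    -1.144  0.033] F [-0.1 -0.9 -0.2] T [-0.01 -0.07  0.03] w 0.0856
rotvec needed [ 0.0061 -0.0159 -0.0323]
units needed [ 0.034 -0.267 -0.526]
```

>>> {"fn": "send_rows", "kwargs": {
  "motion": [
    {"linear": [0,-0.25,-0.3],"rotation": [0.006,-0.016,-0.032]},
    {"linear": [0,0,-0.2],"rotation": [0,0,0]},
    {"linear": [0,0,0],"rotation": [0,0,0]}
  ]
}}

```text
clock: 2.02
position: [0.5675, 0.0429, 0.1983]
tool_rot: [-0.134, 0.694, -0.694, 0.133]
force: [-0.9, -0.1, -0.4]
gripper_width: 0.0852
```

```bash
python3 - <<'E'
from h import *
tell([.5665,.0365,.071],.37+np.pi)
for n in ("scene","top"):
    p,d=viewer.camera(n); cv2.imwrite(f"pics/{n}1.png",cv2.resize(p[130:290,180:360],None,fx=4,fy=3.7)[...,::-1])
E
```

```text
t 2.02 pos [0.5675 0.0429 0.1983] xyaw -2.7622 down [-6.e-04  0.e+00 -1.e+00] J [ 0.36   0.316 -0.181 -0.    -1.073  0.02 ] F [-0.9 -0.1 -0.4] T [-0.03 -0.   -0.01] w 0.0852
rotvec needed [-0.     -0.0006 -0.0094]
units needed [-0.025 -0.159 -3.181]
```

View pics/scene1.png

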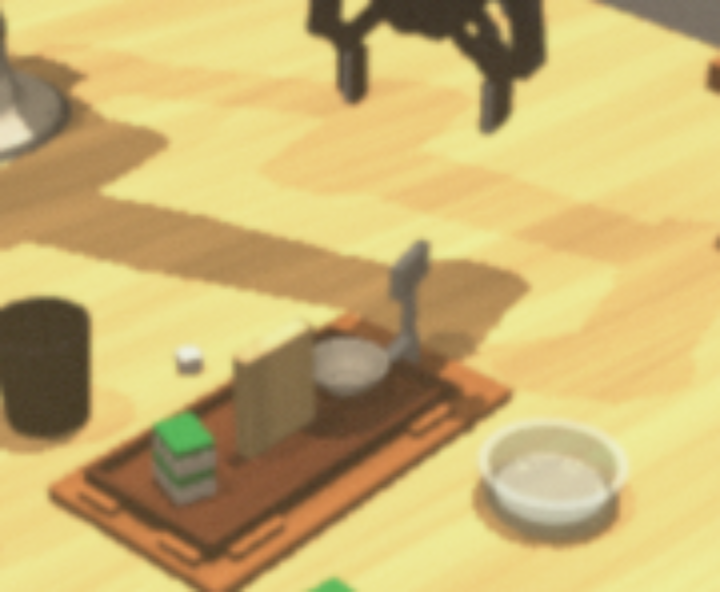

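The open jaws (px ~(350,90) and (495,120) in the crop) stand above the wing (410,270), with one on each side of it. Descending.

>>> {"fn": "send_rows", "kwargs": {
  "motion": [
    {"linear": [0,-0.1,-0.5],"rotation": [0,0,-0.005]},
    {"linear": [0,-0.05,-0.5],"rotation": [0,0,-0.005]},
    {"linear": [0,-0.05,-0.5],"rotation": [0,0,0]},
    {"linear": [0,0,-0.3],"rotation": [0,0,0]},
    {"linear": [0,0,0],"rotation": [0,0,0]}
  ]
}}

```text
clock: 2.53
position: [0.5692, 0.0315, 0.1308]
tool_rot: [0.125, -0.695, 0.695, -0.132]
force: [0.1, -0.3, -0.3]
gripper_width: 0.0854
```

```bash
python3 - <<'E'
from h import *
tell([.5665,.0365,.071],.37+np.pi)
E
```

```text
t 2.53 pos [0.5692 0.0315 0.1308] xyaw -2.7761 down [ 0.0105  0.0016 -0.9999] J [ 0.34   0.38  -0.276  0.003 -0.905  0.024] F [ 0.1 -0.3 -0.3] T [-0.    0.01  0.01] w 0.0854
rotvec needed [-0.0016  0.0105  0.0045]
units needed [-0.068  0.126 -1.494]
```

>>> {"fn": "send_rows", "kwargs": {
  "motion": [
    {"linear": [-0.05,0.08,-0.4],"rotation": [-0.002,0.01,0.004]},
    {"linear": [0,0.03,-0.4],"rotation": [0,0.004,0]},
    {"linear": [0,0,-0.4],"rotation": [0,0.004,0]},
    {"linear": [0,0,-0.2],"rotation": [0,0,0]},
    {"linear": [0,0,0],"rotation": [0,0,0]},
    {"linear": [0,0,0],"rotation": [0,0,0]}
  ]
}}

```text
clock: 3.03
position: [0.5696, 0.0351, 0.0767]
tool_rot: [-0.13, 0.695, -0.695, 0.129]
force: [-0.4, 0.9, -0.3]
gripper_width: 0.0852
```

```bash
python3 - <<'E'
from h import *
tell([.5665,.0365,.071],.37+np.pi)
for n in ("scene","top"):
    p,d=viewer.camera(n); cv2.imwrite(f"pics/{n}2.png",cv2.resize(p[160:270,230:350],None,fx=5,fy=5)[...,::-1])
E
```

```text
t 3.03 pos [0.5696 0.0351 0.0767] xyaw -2.773 down [-7.e-04  7.e-04 -1.e+00] J [ 0.345  0.451 -0.322 -0.001 -0.799  0.025] F [-0.4  0.9 -0.3] T [-0.01 -0.01  0.01] w 0.0852
rotvec needed [-0.0007 -0.0007  0.0014]
units needed [-0.079  0.034 -0.143]
```

View pics/scene2.png

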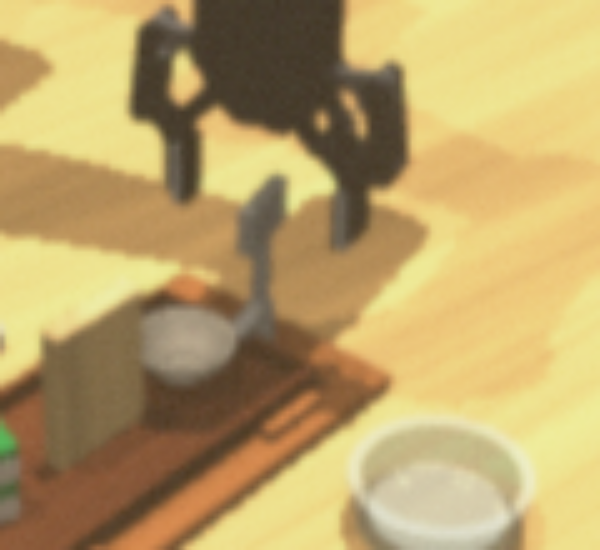

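View pics/top2.png

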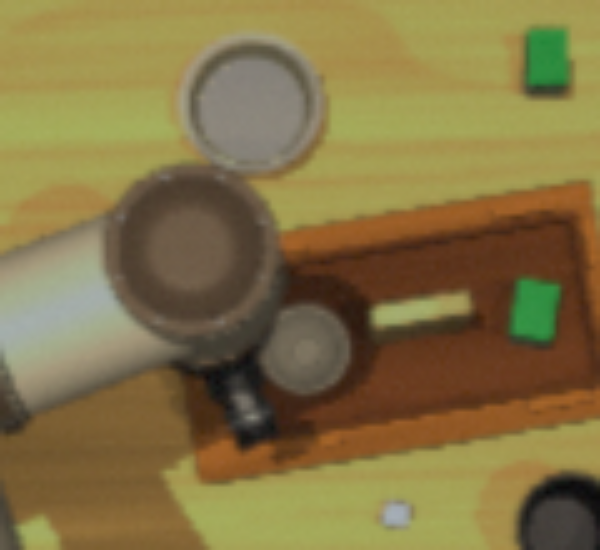

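The wing centre (262,215) sits midway between the finger tips (182,190) and (345,240). I'll make a small correction and close.

>>> {"fn": "send_rows", "kwargs": {
  "motion": [
    {"linear": [-0.08,0.03,-0.14],"rotation": [0,0,0]},
    {"linear": [0,0,-0.04],"rotation": [0,0,0]}
  ]
}}

```text
clock: 3.3
position: [0.5677, 0.0369, 0.0716]
tool_rot: [-0.128, 0.696, -0.695, 0.131]
force: [-0.1, -0.4, 0.3]
gripper_width: 0.0849
```

>>> {"fn": "send_rows", "kwargs": {
  "motion": [
    {"linear": [0,0,0],"rotation": [0,0,0]},
    {"linear": [0,0,0],"rotation": [0,0,0]},
    {"linear": [0,0,0],"rotation": [0,0,0]},
    {"linear": [0,0,0],"rotation": [0,0,0]},
    {"linear": [0,0,0],"rotation": [0,0,0]},
    {"linear": [0,0,0],"rotation": [0,0,0]},
    {"linear": [0,0,0],"rotation": [0,0,0]},
    {"linear": [0,0,0],"rotation": [0,0,0]}
  ],
  "grip": 1
}}

```text
clock: 3.97
position: [0.5657, 0.0364, 0.0728]
tool_rot: [-0.129, 0.695, -0.695, 0.13]
force: [0.2, 1.7, -0.7]
gripper_width: 0.0091
```

```bash
python3 - <<'E'
from h import *
tell([.5665,.0365,.071],.37+np.pi)
E
```

```text
t 3.97 pos [0.5657 0.0364 0.0728] xyaw -2.7725 down [ 0.0011  0.0012 -1.    ] J [ 0.35   0.45  -0.337 -0.001 -0.783  0.02 ] F [ 0.2  1.7 -0.7] T [ 0.12 -0.26  0.01] w 0.0091
rotvec needed [-0.0012  0.0011  0.001 ]
units needed [ 0.02   0.004 -0.046]
```

The wing is gripped (width about 9–10 mm) and forces are small. Turning anticlockwise.

>>> {"fn": "send_rows", "kwargs": {
  "motion": [
    {"linear": [0,0,0],"rotation": [0,0,0.07]},
    {"linear": [0,0,0],"rotation": [0,0,0.07]},
    {"linear": [0,0,0],"rotation": [0,0,0.07]},
    {"linear": [0,0,0],"rotation": [0,0,0.07]},
    {"linear": [0,0,0],"rotation": [0,0,0]}
  ]
}}

```text
clock: 4.38
position: [0.5661, 0.0366, 0.0728]
tool_rot: [-0.229, 0.669, -0.668, 0.23]
force: [-1.3, 0.4, 1.0]
gripper_width: 0.0092
```

```bash
python3 - <<'E'
from h import *
tell([.5662,.0364,.071],.131+1.42+np.pi)
E
```

```text
t 4.38 pos [0.5661 0.0366 0.0728] xyaw -2.4804 down [ 0.0015  0.002  -1.    ] J [ 0.349  0.45  -0.335 -0.002 -0.783  0.313] F [-1.3  0.4  1. ] T [-0.1   0.41  0.05] w 0.0092
rotvec needed [-2.600e-03  5.000e-04  8.898e-01]
units needed [ 0.002 -0.005 -0.045]
```

>>> {"fn": "send_rows", "kwargs": {
  "motion": [
    {"linear": [0,0,0],"rotation": [0,0,0.09]},
    {"linear": [0,0,0],"rotation": [0,0,0.09]},
    {"linear": [0,0,0],"rotation": [0,0,0.09]},
    {"linear": [0,0,0],"rotation": [0,0,0.09]},
    {"linear": [0,0,0],"rotation": [0,0,0.09]},
    {"linear": [0,0,0],"rotation": [0,0,0]}
  ]
}}

```text
clock: 4.88
position: [0.5665, 0.0371, 0.0728]
tool_rot: [-0.375, 0.6, -0.598, 0.377]
force: [-1.0, 0.3, 2.1]
gripper_width: 0.0093
```

```bash
python3 - <<'E'
from h import *
tell([.5662,.0364,.071],.131+1.42+np.pi)
E
```

```text
t 4.88 pos [0.5665 0.0371 0.0728] xyaw -2.0209 down [ 0.001   0.0031 -1.    ] J [ 0.349  0.451 -0.333 -0.004 -0.784  0.774] F [-1.   0.3  2.1] T [-0.17  0.33  0.06] w 0.0093
rotvec needed [-3.200e-03  3.000e-04  4.304e-01]
units needed [-0.008 -0.018 -0.045]
```

>>> {"fn": "send_rows", "kwargs": {
  "motion": [
    {"linear": [0,0,0],"rotation": [0,0,0.08]},
    {"linear": [0,0,0],"rotation": [0,0,0.08]},
    {"linear": [0,0,0],"rotation": [0,0,0.08]},
    {"linear": [0,0,0],"rotation": [0,0,0.08]},
    {"linear": [0,0,0],"rotation": [0,0,0.08]},
    {"linear": [0,0,0],"rotation": [0,0,0]},
    {"linear": [0,0,0],"rotation": [0,0,0]}
  ]
}}

```text
clock: 5.47
position: [0.5666, 0.0377, 0.0728]
tool_rot: [-0.484, 0.515, -0.514, 0.486]
force: [-0.7, 0.1, 1.5]
gripper_width: 0.0093
```

```bash
python3 - <<'E'
from h import *
tell([.5662,.0364,.071],.131+1.42+np.pi)
E
```

```text
t 5.47 pos [0.5666 0.0377 0.0728] xyaw -1.6295 down [-2.0e-04  3.4e-03 -1.0e+00] J [ 0.35   0.452 -0.332 -0.005 -0.786  1.166] F [-0.7  0.1  1.5] T [-0.15  0.34  0.04] w 0.0093
rotvec needed [-0.0034 -0.0003  0.0389]
units needed [-0.011 -0.032 -0.045]
```

>>> {"fn": "send_rows", "kwargs": {
  "motion": [
    {"linear": [0,0,0],"rotation": [0,0,0]},
    {"linear": [0,0,0],"rotation": [0,0,0]},
    {"linear": [0,0,0],"rotation": [0,0,0]},
    {"linear": [0,0,0],"rotation": [0,0,0]},
    {"linear": [0,0,0],"rotation": [0,0,0]},
    {"linear": [0,0,0],"rotation": [0,0,0]},
    {"linear": [0,0,0],"rotation": [0,0,0]},
    {"linear": [0,0,0],"rotation": [0,0,0]}
  ],
  "grip": 0
}}

```text
clock: 6.13
position: [0.5685, 0.0381, 0.0728]
tool_rot: [-0.48, 0.517, -0.517, 0.485]
force: [-0.7, 0.1, 0.6]
gripper_width: 0.0854
```

>>> {"fn": "send_rows", "kwargs": {
  "motion": [
    {"linear": [0,0,0.4],"rotation": [0,0,0]},
    {"linear": [0,0,0.8],"rotation": [0,0,0]},
    {"linear": [0,0,0.8],"rotation": [0,0,0]},
    {"linear": [0,0,0.8],"rotation": [0,0,0]},
    {"linear": [0,0,0],"rotation": [0,0,0]}
  ]
}}

```text
clock: 6.55
position: [0.5659, 0.037, 0.1866]
tool_rot: [-0.483, 0.519, -0.516, 0.482]
force: [0.2, 0.1, 0.2]
gripper_width: 0.0855
```

```bash
python3 - <<'E'
from h import *
tell([.583,-.0897,.19],.131+np.pi)
for n in ("scene","top"):
    p,d=viewer.camera(n); np.savez(f"{n}3.npz",p=p,d=d); cv2.imwrite(f"pics/{n}3.png",cv2.resize(p[160:280,210:350],None,fx=5,fy=5)[...,::-1])
E
```

```text
t 6.55 pos [0.5659 0.037  0.1866] xyaw -1.6413 down [-0.0034  0.0017 -1.    ] J [ 0.349  0.325 -0.2   -0.003 -1.049  1.152] F [0.2 0.1 0.2] T [-0.01 -0.1   0.03] w 0.0855
rotvec needed [-0.0037 -0.0017 -1.3693]
units needed [ 0.427 -3.168  0.085]
```

View pics/scene3.png

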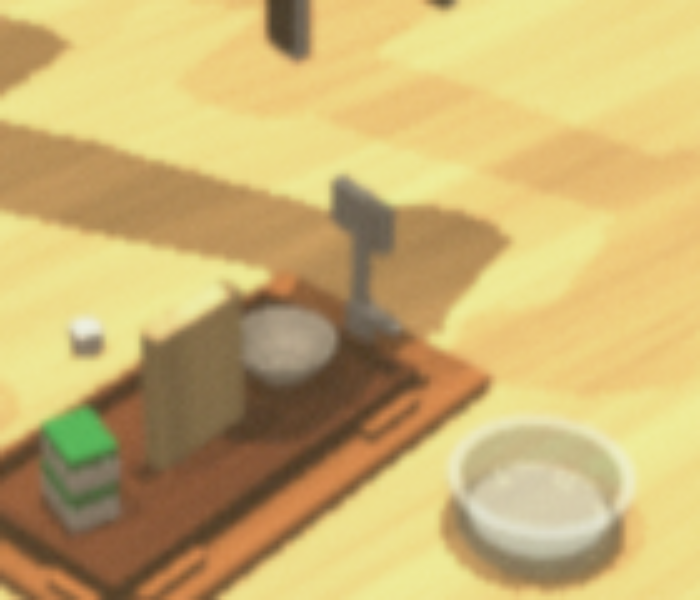

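The wing is turned and the tab (380,322) now points across the dock, clear of the rim. Angle by pose is about 1.38 rad. The tray, dish and tiles haven't moved. Next, the handle.

>>> {"fn": "send_rows", "kwargs": {
  "motion": [
    {"linear": [0.04,-0.3,0],"rotation": [0,0,-0.11]},
    {"linear": [0.04,-0.3,0],"rotation": [0,0,-0.11]},
    {"linear": [0.04,-0.3,0],"rotation": [0,0,-0.11]},
    {"linear": [0.04,-0.3,0],"rotation": [0,0,-0.11]},
    {"linear": [0.04,-0.3,0],"rotation": [0,0,-0.11]},
    {"linear": [0.04,-0.3,0],"rotation": [0,0,-0.11]},
    {"linear": [0.04,-0.3,0],"rotation": [0,0,-0.11]},
    {"linear": [0.04,-0.3,0],"rotation": [0,0,-0.11]},
    {"linear": [0.04,-0.3,0],"rotation": [0,0,-0.11]},
    {"linear": [0.04,-0.2,0],"rotation": [0,0,-0.11]}
  ]
}}

```text
clock: 7.48
position: [0.5694, -0.0828, 0.1641]
tool_rot: [-0.131, 0.707, -0.686, 0.113]
force: [0.9, 0.9, 0.0]
gripper_width: 0.0855
```

>>> {"fn": "send_rows", "kwargs": {
  "motion": [
    {"linear": [0,0,0],"rotation": [0,0,-0.1]},
    {"linear": [0,0,0],"rotation": [0,0,-0.1]},
    {"linear": [0,0,0],"rotation": [0,0,-0.05]},
    {"linear": [0,0,0],"rotation": [0,0,0]},
    {"linear": [0,0,0],"rotation": [0,0,0]}
  ]
}}

```text
clock: 7.9
position: [0.5642, -0.0855, 0.1544]
tool_rot: [-0.041, 0.718, -0.695, 0.013]
force: [-0.1, 0.4, 0.1]
gripper_width: 0.0853
```

```bash
python3 - <<'E'
from h import *
tell([.583,-.0897,.067],.131+np.pi)
t=np.load("top3.npz");P=cloud("top",t["d"]);z=P[...,2]
for n in("top","scene"):
    P=cloud(n,np.load(n+"3.npz")["d"]);z=P[...,2]
    m=(z>.093)&(z<.106)&(abs(P[...,0]-.583)<.03)&(abs(P[...,1]+.09)<.04)
    r=cv2.minAreaRect((P[m][:,:2]*1000).astype(np.float32));print(n,m.sum(),r)
E
```

```text
t 7.9 pos [ 0.5642 -0.0855  0.1544] xyaw -3.0655 down [-0.0411  0.0319 -0.9986] J [ 0.114  0.382 -0.188 -0.042 -1.039 -0.016] F [-0.1  0.4  0.1] T [-0.1  -0.09  0.  ] w 0.0853
rotvec needed [-0.0307 -0.042   0.0556]
units needed [ 0.47  -0.106 -2.185]
top 88 ((582.6463012695312, -90.11146545410156), (14.513554573059082, 60.06114196777344), 7.293418884277344)
scene 109 ((584.4122314453125, -89.94164276123047), (14.793586730957031, 60.53015899658203), 6.892168998718262)
```

>>> {"fn": "send_rows", "kwargs": {
  "motion": [
    {"linear": [0.3,-0.08,0],"rotation": [-0.03,-0.042,0.055]},
    {"linear": [0.15,-0.04,0],"rotation": [0,0,0]},
    {"linear": [0,0,0],"rotation": [0,0,0]}
  ]
}}

```text
clock: 8.15
position: [0.5812, -0.0903, 0.1517]
tool_rot: [-0.049, 0.706, -0.705, 0.046]
force: [0.3, -0.0, 0.5]
gripper_width: 0.0851
```

```bash
python3 - <<'E'
from h import *
tell([.5835,-.090,.067],.128+np.pi)
E
```

```text
t 8.15 pos [ 0.5812 -0.0903  0.1517] xyaw -3.0067 down [-0.0048  0.     -1.    ] J [ 0.121  0.392 -0.193 -0.001 -0.99   0.015] F [ 0.3 -0.   0.5] T [ 0.01 -0.01 -0.02] w 0.0851
rotvec needed [-0.     -0.0048 -0.0069]
units needed [ 0.056  0.008 -2.117]
```

>>> {"fn": "send_rows", "kwargs": {
  "motion": [
    {"linear": [0.05,0,-0.4],"rotation": [0,-0.005,-0.007]},
    {"linear": [0,0,-0.4],"rotation": [0,0,0]},
    {"linear": [0,0,-0.4],"rotation": [0,0,0]},
    {"linear": [0,0,-0.3],"rotation": [0,0,0]},
    {"linear": [0,0,0],"rotation": [0,0,0]}
  ]
}}

```text
clock: 8.57
position: [0.5833, -0.0897, 0.0893]
tool_rot: [-0.045, 0.707, -0.704, 0.043]
force: [-1.1, 0.0, 0.2]
gripper_width: 0.085
```

```bash
python3 - <<'E'
from h import *
tell([.5835,-.090,.067],.128+np.pi)
E
```

```text
t 8.57 pos [ 0.5833 -0.0897  0.0893] xyaw -3.0167 down [-0.0023  0.0034 -1.    ] J [ 0.12   0.463 -0.257 -0.005 -0.852  0.008] F [-1.1  0.   0.2] T [-0.07  0.03 -0.03] w 0.085
rotvec needed [-0.0034 -0.0023  0.0031]
units needed [ 0.004 -0.009 -0.558]
```

>>> {"fn": "send_rows", "kwargs": {
  "motion": [
    {"linear": [0,0,-0.3],"rotation": [-0.003,-0.002,0.003]},
    {"linear": [0,0,-0.26],"rotation": [0,0,0]},
    {"linear": [0,0,0],"rotation": [0,0,0]}
  ]
}}

```text
clock: 8.82
position: [0.5838, -0.0896, 0.0665]
tool_rot: [-0.045, 0.706, -0.705, 0.044]
force: [-0.7, -0.5, 0.4]
gripper_width: 0.0853
```

```bash
python3 - <<'E'
from h import *
tell([.5835,-.090,.067],.128+np.pi)
for n in ("scene","top"):
    p,d=viewer.camera(n); cv2.imwrite(f"pics/{n}4.png",cv2.resize(p[160:280,190:330],None,fx=5,fy=5)[...,::-1])
E
```

```text
t 8.82 pos [ 0.5838 -0.0896  0.0665] xyaw -3.0146 down [-0.0013  0.0011 -1.    ] J [ 0.121  0.492 -0.28  -0.002 -0.801  0.007] F [-0.7 -0.5  0.4] T [ 0.06  0.06 -0.02] w 0.0853
rotvec needed [-0.0011 -0.0013  0.001 ]
units needed [-0.007 -0.009  0.012]
```

View pics/scene4.png

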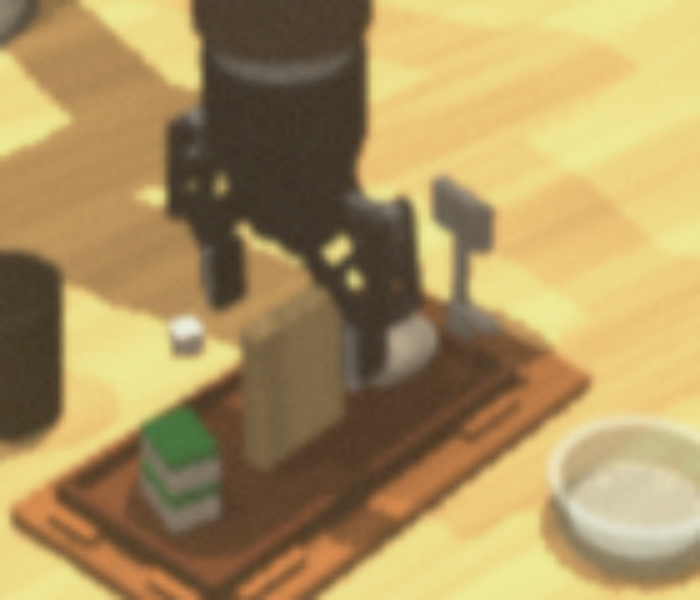

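The jaws straddle the board (295,370), and the tab is clear. Closing.

>>> {"fn": "send_rows", "kwargs": {
  "motion": [
    {"linear": [0,0,0],"rotation": [0,0,0]},
    {"linear": [0,0,0],"rotation": [0,0,0]},
    {"linear": [0,0,0],"rotation": [0,0,0]},
    {"linear": [0,0,0],"rotation": [0,0,0]},
    {"linear": [0,0,0],"rotation": [0,0,0]},
    {"linear": [0,0,0],"rotation": [0,0,0]},
    {"linear": [0,0,0],"rotation": [0,0,0]},
    {"linear": [0,0,0],"rotation": [0,0,0]},
    {"linear": [0,0,0],"rotation": [0,0,0]}
  ],
  "grip": 1
}}

```text
clock: 9.67
position: [0.5857, -0.0899, 0.0723]
tool_rot: [-0.043, 0.706, -0.705, 0.047]
force: [-0.2, -0.1, 0.3]
gripper_width: 0.0131
```

```bash
python3 - <<'E'
from h import *
tell([.5835,-.090,.197],.128+np.pi)
E
```

```text
t 9.67 pos [ 0.5857 -0.0899  0.0723] xyaw -3.0135 down [ 4.9e-03  9.0e-04 -1.0e+00] J [ 0.121  0.485 -0.275 -0.    -0.806  0.008] F [-0.2 -0.1  0.3] T [0.02 0.3  0.04] w 0.0131
rotvec needed [-0.0009  0.0049 -0.0001]
units needed [-5.400e-02 -3.000e-03  3.118e+00]
```

Gripped at 13.1 mm. Lifting gently.

>>> {"fn": "send_rows", "kwargs": {
  "motion": [
    {"linear": [0,0,0.04],"rotation": [0,0,0]},
    {"linear": [0,0,0.07],"rotation": [0,0,0]},
    {"linear": [0,0,0.1],"rotation": [0,0,0]},
    {"linear": [0,0,0.1],"rotation": [0,0,0]},
    {"linear": [0,0,0.1],"rotation": [0,0,0]},
    {"linear": [0,0,0.06],"rotation": [0,0,0]},
    {"linear": [0,0,0.03],"rotation": [0,0,0]}
  ]
}}

```text
clock: 10.25
position: [0.5829, -0.0894, 0.0901]
tool_rot: [-0.045, 0.707, -0.705, 0.044]
force: [1.0, 0.3, -4.1]
gripper_width: 0.0129
```

```bash
python3 - <<'E'
from h import *
tell([.5857,-.090,.205],.128+np.pi)
for n in ("scene","top"):
    p,d=viewer.camera(n); cv2.imwrite(f"pics/{n}5.png",cv2.resize(p[160:280,190:330],None,fx=5,fy=5)[...,::-1])
E
```

```text
t 10.25 pos [ 0.5829 -0.0894  0.0901] xyaw -3.0158 down [-0.0021  0.0023 -1.    ] J [ 0.121  0.462 -0.258 -0.003 -0.853  0.007] F [ 1.   0.3 -4.1] T [-0.02 -0.05  0.04] w 0.0129
rotvec needed [-0.0023 -0.0021  0.0022]
units needed [ 0.069 -0.014  2.874]
```

View pics/scene5.png

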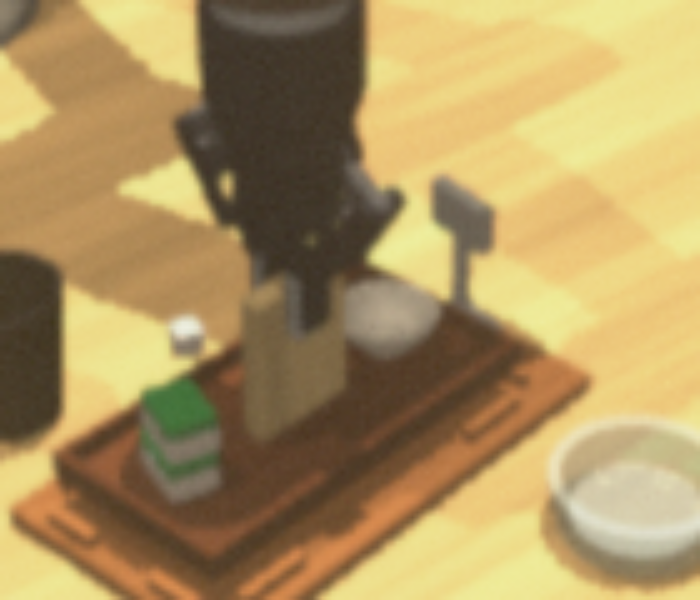

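The tray is up about 18 mm and level, the load reads about 4 N, and the dish and both tiles are in place. Continuing.

>>> {"fn": "send_rows", "kwargs": {
  "motion": [
    {"linear": [0,0,0.05],"rotation": [0,-0.001,0]},
    {"linear": [0.01,0,0.1],"rotation": [0,0,0]},
    {"linear": [0.01,0,0.14],"rotation": [0,0,0]},
    {"linear": [0.01,0,0.17],"rotation": [0,0,0]},
    {"linear": [0.01,0,0.17],"rotation": [0,0,0]},
    {"linear": [0,0,0.17],"rotation": [0,0,0]},
    {"linear": [0,0,0.17],"rotation": [0,0,0]},
    {"linear": [0,0,0.17],"rotation": [0,0,0]},
    {"linear": [0,0,0.17],"rotation": [0,0,0]},
    {"linear": [0,0,0.17],"rotation": [0,0,0]}
  ]
}}

```text
clock: 11.18
position: [0.5837, -0.0894, 0.1544]
tool_rot: [-0.045, 0.707, -0.705, 0.043]
force: [-0.0, 1.0, -4.5]
gripper_width: 0.0129
```

```bash
python3 - <<'E'
from h import *
tell([.5845,-.090,.217],.128+np.pi)
E
```

```text
t 11.18 pos [ 0.5837 -0.0894  0.1544] xyaw -3.0162 down [-0.0029  0.0026 -1.    ] J [ 0.121  0.393 -0.184 -0.003 -0.997  0.007] F [-0.   1.  -4.5] T [-0.05 -0.11  0.  ] w 0.0129
rotvec needed [-0.0026 -0.0029  0.0026]
units needed [ 0.021 -0.014  1.566]
```

>>> {"fn": "send_rows", "kwargs": {
  "motion": [
    {"linear": [0,0,0.17],"rotation": [-0.001,-0.001,0]},
    {"linear": [0,0,0.17],"rotation": [0,0,0]},
    {"linear": [0,0,0.17],"rotation": [0,0,0]},
    {"linear": [0,0,0.17],"rotation": [0,0,0]},
    {"linear": [0,0,0.17],"rotation": [0,0,0]},
    {"linear": [0,0,0.17],"rotation": [0,0,0]},
    {"linear": [0,0,0.15],"rotation": [0,0,0]},
    {"linear": [0,0,0.11],"rotation": [0,0,0]},
    {"linear": [0,0,0.07],"rotation": [0,0,0]},
    {"linear": [0,0,0.03],"rotation": [0,0,0]}
  ]
}}

```text
clock: 12.02
position: [0.5839, -0.0894, 0.2176]
tool_rot: [-0.044, 0.706, -0.705, 0.045]
force: [-0.2, 0.5, -3.8]
gripper_width: 0.0131
```

```bash
python3 - <<'E'
from h import *
tell([.5845,-.090,.217],.128+np.pi)
for n in ("scene","top"):
    p,d=viewer.camera(n); np.savez(f"{n}6.npz",p=p,d=d); cv2.imwrite(f"pics/{n}6.png",cv2.resize(p[120:280,180:360],None,fx=4,fy=3.7)[...,::-1])
E
```

```text
t 12.02 pos [ 0.5839 -0.0894  0.2176] xyaw -3.0163 down [ 0.001   0.0018 -1.    ] J [ 0.121  0.336 -0.1   -0.002 -1.133  0.005] F [-0.2  0.5 -3.8] T [-0.02  0.02  0.06] w 0.0131
rotvec needed [-0.0018  0.001   0.0027]
units needed [ 0.016 -0.015 -0.014]
```

View pics/scene6.png

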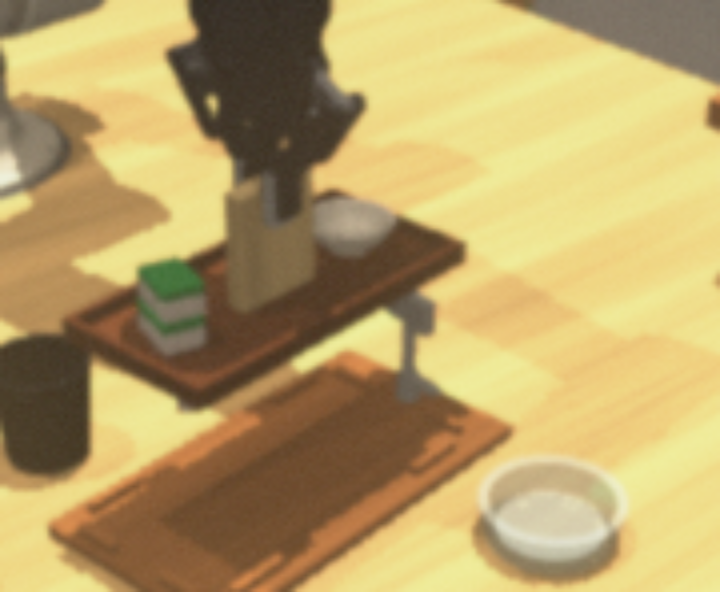

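View pics/top6.png

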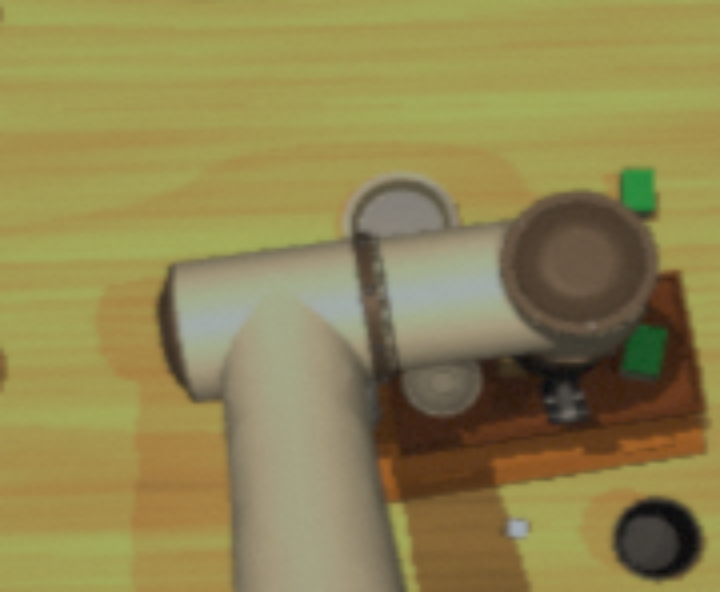

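The tray hangs clear and looks level, with the dish (355,228) and both tiles (172,305) on it. I'll measure the tilt, then hold.

>>> {"fn": "send_rows", "kwargs": {
  "motion": [
    {"linear": [0,0,0],"rotation": [0,0,0]},
    {"linear": [0,0,0],"rotation": [0,0,0]},
    {"linear": [0,0,0],"rotation": [0,0,0]},
    {"linear": [0,0,0],"rotation": [0,0,0]},
    {"linear": [0,0,0],"rotation": [0,0,0]},
    {"linear": [0,0,0],"rotation": [0,0,0]},
    {"linear": [0,0,0],"rotation": [0,0,0]},
    {"linear": [0,0,0],"rotation": [0,0,0]},
    {"linear": [0,0,0],"rotation": [0,0,0]},
    {"linear": [0,0,0],"rotation": [0,0,0]}
  ]
}}

```text
clock: 12.95
position: [0.5826, -0.0893, 0.2147]
tool_rot: [-0.046, 0.707, -0.705, 0.043]
force: [0.7, -0.5, -5.1]
gripper_width: 0.0131
```

```bash
python3 - <<'E'
from h import *
tell([.5845,-.090,.217],.128+np.pi)
P=cloud("scene",np.load("scene6.npz")["d"])
ex=np.array([np.cos(.13),np.sin(.13)]);ey=np.array([-np.sin(.13),np.cos(.13)])
L=(P[...,:2]-[.5835,-.09])@np.stack([ex,ey],1);z=P[...,2]
m=(z>.145)&(z<.172)&(abs(L[...,0])<.045)&(abs(L[...,1])<.1)
X=np.c_[L[m],np.ones(m.sum())];b=z[m]
for _ in range(4):
    c=np.linalg.lstsq(X,b,rcond=None)[0];k=abs(X@c-b)<.003;X,b=X[k],b[k]
print(len(b),"slopes x,y, floor z",c.round(4))
E
```

```text
t 12.95 pos [ 0.5826 -0.0893  0.2147] xyaw -3.0166 down [-0.0042  0.0019 -1.    ] J [ 0.121  0.339 -0.104 -0.003 -1.132  0.005] F [ 0.7 -0.5 -5.1] T [-0.04 -0.02 -0.05] w 0.0131
rotvec needed [-0.0019 -0.0042  0.003 ]
units needed [ 0.047 -0.017  0.057]
914 slopes x,y, floor z [-0.0011  0.0028  0.1625]
```

Slopes are under 0.2°, and the underside is about 145 mm above the dock top. Holding for 2 s more, with a tiny drift compensation.

>>> {"fn": "send_rows", "kwargs": {
  "motion": [
    {"linear": [0.004,0,0.007],"rotation": [0,-0.0005,0]},
    {"linear": [0.004,0,0.007],"rotation": [0,-0.0005,0]},
    {"linear": [0.004,0,0.007],"rotation": [0,-0.0005,0]},
    {"linear": [0.004,0,0.007],"rotation": [0,-0.0005,0]},
    {"linear": [0.004,0,0.007],"rotation": [0,-0.0005,0]},
    {"linear": [0.004,0,0.007],"rotation": [0,-0.0005,0]},
    {"linear": [0.004,0,0.007],"rotation": [0,-0.0005,0]},
    {"linear": [0.004,0,0.007],"rotation": [0,-0.0005,0]},
    {"linear": [0.004,0,0.007],"rotation": [0,-0.0005,0]},
    {"linear": [0.004,0,0.007],"rotation": [0,-0.0005,0]}
  ]
}}

```text
clock: 13.78
position: [0.5844, -0.0893, 0.2179]
tool_rot: [-0.044, 0.706, -0.705, 0.045]
force: [-0.4, -0.1, -4.9]
gripper_width: 0.0129
```

>>> {"fn": "send_rows", "kwargs": {
  "motion": [
    {"linear": [0.004,0,0.007],"rotation": [0,-0.0005,0]},
    {"linear": [0.004,0,0.007],"rotation": [0,-0.0005,0]},
    {"linear": [0.004,0,0.007],"rotation": [0,-0.0005,0]},
    {"linear": [0.004,0,0.007],"rotation": [0,-0.0005,0]},
    {"linear": [0.004,0,0.007],"rotation": [0,-0.0005,0]},
    {"linear": [0.004,0,0.007],"rotation": [0,-0.0005,0]},
    {"linear": [0.004,0,0.007],"rotation": [0,-0.0005,0]},
    {"linear": [0.004,0,0.007],"rotation": [0,-0.0005,0]},
    {"linear": [0.004,0,0.007],"rotation": [0,-0.0005,0]},
    {"linear": [0.004,0,0.007],"rotation": [0,-0.0005,0]}
  ]
}}

```text
clock: 14.62
position: [0.5861, -0.0893, 0.221]
tool_rot: [-0.042, 0.706, -0.705, 0.047]
force: [-1.0, -0.1, -4.6]
gripper_width: 0.0128
```

```bash
python3 - <<'E'
from h import *
tell([.5845,-.090,.217],.128+np.pi)
for n in ("scene","top"):
    p,d=viewer.camera(n); np.savez(f"{n}7.npz",p=p,d=d); cv2.imwrite(f"pics/{n}7.png",p[...,::-1])
tell()
E
```

```text
t 14.62 pos [ 0.5861 -0.0893  0.221 ] xyaw -3.0167 down [ 0.0068  0.002  -1.    ] J [ 1.210e-01  3.340e-01 -9.400e-02 -1.000e-03 -1.135e+00  4.000e-03] F [-1.  -0.1 -4.6] T [-0.03  0.   -0.03] w 0.0128
rotvec needed [-0.002   0.0068  0.0031]
units needed [-0.04  -0.017 -0.1  ]
t 14.72 pos [ 0.5861 -0.0893  0.2211] xyaw -3.0166 down [ 0.007   0.0019 -1.    ] J [ 1.210e-01  3.340e-01 -9.400e-02 -1.000e-03 -1.135e+00  4.000e-03] F [-0.3 -0.4 -4.6] T [-0.03 -0.02  0.04] w 0.013
```

View pics/scene7.png

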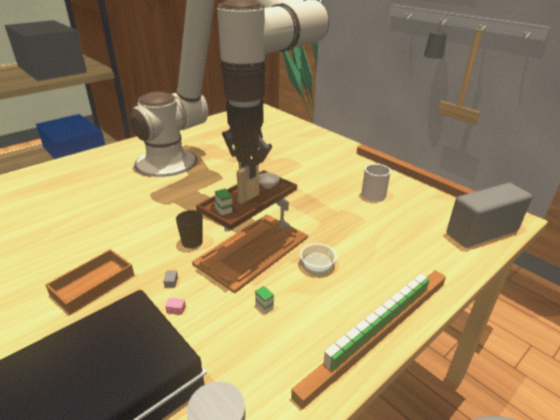

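Both rows and compensation drift by about 3 mm/s. Camera calls hold a fixed target, so I'll correct the small tilt once and hold truly still through camera calls.

>>> {"fn": "send_rows", "kwargs": {
  "motion": [
    {"linear": [-0.02,0,-0.05],"rotation": [-0.001,0.003,0]},
    {"linear": [0,0,0],"rotation": [0,0.001,0]}
  ]
}}

```text
clock: 14.88
position: [0.5852, -0.0893, 0.2189]
tool_rot: [-0.043, 0.706, -0.705, 0.045]
force: [-0.1, 0.2, -4.7]
gripper_width: 0.0131
```

```bash
python3 - <<'E'
from h import *
tell()
for i in range(50):
    p,d=viewer.camera("scene")
    if i%24==0: tell()
cv2.imwrite("pics/scene8.png",cv2.resize(p[120:280,180:360],None,fx=4,fy=3.7)[...,::-1])
P=cloud("scene",d)
ex=np.array([np.cos(.13),np.sin(.13)]);ey=np.array([-np.sin(.13),np.cos(.13)])
L=(P[...,:2]-[.5835,-.09])@np.stack([ex,ey],1);z=P[...,2]
m=(z>.145)&(z<.176)&(abs(L[...,0])<.045)&(abs(L[...,1])<.1)
X=np.c_[L[m],np.ones(m.sum())];b=z[m]
for _ in range(4):
    c=np.linalg.lstsq(X,b,rcond=None)[0];k=abs(X@c-b)<.003;X,b=X[k],b[k]
print(len(b),"slopes x,y, floor z",c.round(4))
tell()
E
```

```text
t 14.88 pos [ 0.5852 -0.0893  0.2189] xyaw -3.0167 down [ 2.7e-03  9.0e-04 -1.0e+00] J [ 1.220e-01  3.360e-01 -9.700e-02 -1.000e-03 -1.135e+00  4.000e-03] F [-0.1  0.2 -4.7] T [-0.04  0.03 -0.02] w 0.0131
t 14.93 pos [ 0.5855 -0.0893  0.2192] xyaw -3.0165 down [ 3.3e-03  8.0e-04 -1.0e+00] J [ 0.122  0.336 -0.096 -0.    -1.135  0.004] F [-0.1 -0.4 -4.4] T [-0.05 -0.01 -0.01] w 0.013
t 16.13 pos [ 0.5856 -0.0894  0.2195] xyaw -3.0166 down [ 4.e-03  8.e-04 -1.e+00] J [ 0.121  0.336 -0.096 -0.    -1.135  0.004] F [-0.3  0.6 -4. ] T [ 0.    0.03 -0.01] w 0.0125
t 17.33 pos [ 0.5856 -0.0894  0.2195] xyaw -3.0165 down [ 4.e-03  8.e-04 -1.e+00] J [ 0.122  0.336 -0.096 -0.    -1.135  0.004] F [-0.   0.  -4.2] T [0.02 0.05 0.03] w 0.0131
858 slopes x,y, floor z [-0.0042  0.0009  0.1646]
t 17.38 pos [ 0.5856 -0.0894  0.2195] xyaw -3.0166 down [ 4.1e-03  8.0e-04 -1.0e+00] J [ 0.122  0.336 -0.096 -0.    -1.135  0.004] F [-0.2  0.5 -4. ] T [-0.01  0.01  0.01] w 0.013
```

View pics/scene8.png

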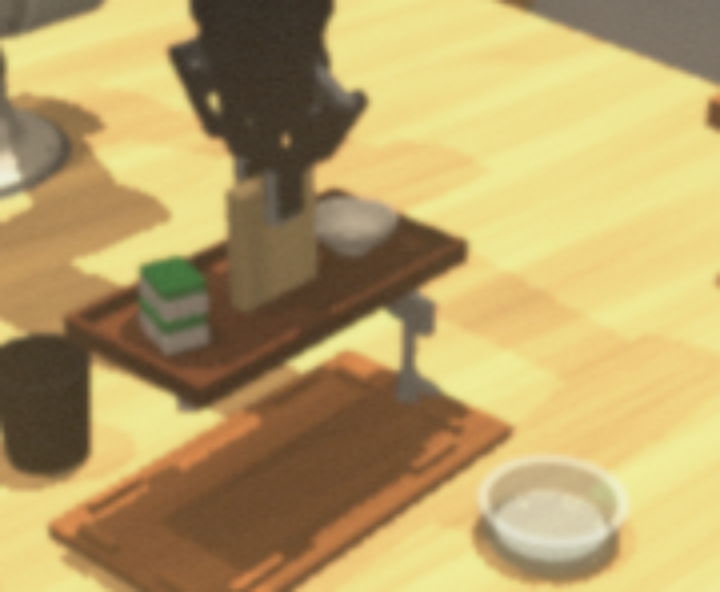

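The tray stayed steady and level for 2.5 s, with the dish (355,226) and tiles (173,305) still on it. Handing in.

```bash
python3 -c "
from rig import arm
print(arm.close_job())"
```

```text
the job is handed in; nothing more can be done
None
```

The job is done and handed in at about 17.4 s, with the arm still holding the tray up.

- **Wing nut:** I turned it anticlockwise from about 0.24 to about 1.38 rad. The tab now points across the dock, past the 1.12 rad needed to clear the rim. The angle comes from the arm's pose, and the picture shows the tab clear.
- **Lift:** I pinched the tray by its grip board and lifted it straight up.
- **Last checks:**
  - The tray's underside is about 147 mm above the dock.
  - Its slope is 0.25° or less.
  - The last 2.5 s were still: the tool crept about 0.3 mm at the start, then did not move.
  - The load reads about 4–5 N, and the dish and both tiles are in place. The neighbouring things look where they were in the pictures.

**Small disagreements:**
- While the gripper closed, it crept up about 6 mm, so it holds the board about 8 mm below its top instead of 13 mm. The grip did not slip.
- In the first part of the hold, the moves let the tray drift by about 3 mm/s, so I redid the hold at a fixed target.

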